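# Tap the mounting plate's boss: half forward, quarter back, half forward

## Task

Two taps stand ready with crank handles; work the one in the round brass plate with the boss. Take its crank by the knob and turn it half a turn clockwise (seen from above), then a quarter turn back to break the chip, then half a turn clockwise again, so that it stops three quarters of a turn clockwise from where it started, and let go. Leave the crank on the hexagonal nut blank alone.

Things in the scene. Friction and masses are not known exactly. Their poses are not given: they have to be found in the camera images.
- tap (a joint): Turning angle in rad of the crank on the tap in the round plate. 0 at the start; grows as the crank turns clockwise seen from above; half a turn is 3.14; stops at -0.6 and 5.6. It stays where it is left, drags with about 0.2 N m (about 4 N at the knob), and sinks 1.25 mm per turn.
- tap_grip (a point): Grip point on the crank's knob, about 117 mm above the table, on the knob's axis, 15 mm below its top and 25 mm above the crank arm's top. The knob is black, upright, 20 mm across, 40 mm tall and swivels freely on the crank's end, so the hand need not turn with the crank. Only the knob rises above the flat steel arm (14 mm wide).
- tap_axis (a point): Point on the upright axis of tap and crank, level with tap_grip and 55 mm from it. Below it, the work: a round brass plate, 82 mm across, with a central round boss 32 mm across and 26 mm high, strapped on a 120 x 110 mm aluminium base that is fixed.
- nut_tap_grip (a point): The same point on the knob of the other, identical crank, to be left alone: its tap stands in a brass hexagonal nut blank, 40 mm across flats, held between two grey vice jaws on a like fixed base. The two cranks' axes are at least 200 mm apart.
There are look-alikes about, which are no part of the job. What is shaped like the part that bears tap but brown is not meant.

How it is judged:
On the way, in this order (a step that is already met when the one before it is completed fails the run):
1. the crank has been turned half a turn clockwise, within 20 degrees, and is brought to a stop there (value of joint tap between 2.792 and 3.492 rad and velocity of joint tap between -0.5 and 0.5 rad/s), for 0.04 s.
2. then a quarter turn back, within 20 degrees, and brought to a stop there (value of joint tap between 1.221 and 1.921 rad and velocity of joint tap between -0.5 and 0.5 rad/s), for 0.04 s.
3. then half a turn clockwise again, to three quarters of a turn from the start, within 20 degrees (value of joint tap between 4.362 and 5.062 rad), for 0.1 s.
At the end, for the whole second after the job is handed in: The crank on the tap in the round plate stands still three quarters of a turn (4.71 rad) clockwise from its start, within 20 degrees (0.35 rad), and the knob of the nut blank's crank is within 10 mm of where it was (all of step 3 and velocity of joint tap between -0.05 and 0.05 rad/s and distance of nut_tap_grip from where it was at the start of the episode below 0.01 m); the robot touches nothing.
It fails at once if the crank on the nut blank is turned (its knob moves more than 10 mm) (distance of nut_tap_grip from where it was at the start of the episode above 0.01 m).
It also fails if it takes over 56 s, if anything falls off the work surface, if the arm or the gripper's body presses on something with over 40 N, if the wrist force passes 120 N, or if a joint passes its speed limit or range.

## Robot

A 6-joint arm with a two-finger parallel gripper is mounted at the origin on the work surface. World frame = base frame: x ahead of the robot, y to its left, z up, the work surface at z = 0. Lengths are in m, angles in rad, forces in N, time in s.
With the tool pointing down it reaches from about 0.425 to 0.95 m from the base axis. Payload 3.5 kg.
Tool frame: the origin (TCP) lies midway between the tips of the shut fingers; the grasp point (between the pads) lies 19 mm behind it; z points along the fingers, y is the line along which they close (so a half turn about z gives the same grasp; the last joint's range is limited). The gripper opens to 85 mm and grips with 20 to 120 N. Pads are 22 mm wide; open, the fingers measure 114 mm over their backs; the gripper's body (76 mm by 85 mm) begins 54 mm behind the grasp point. The pads swing forward as they close: fully open they stand 13 mm farther back than shut.
Start: joints at [1.151, 0.286, 1.577, -0, 1.279, -0.15], TCP at [0.18, 0.651, 0.231] pointing down, gripper open.
Joint ranges: [-2.77, 2.77], [-0.9, 2.22], [0.21, 2.48], [-1.53, 4.67], [0.24, 2.81], [-2.84, 2.84]. Speed limits (rad/s): [2.79, 2.79, 3.14, 3.14, 3.14, 3.14].

## Interface

Orientations are given as a unit quaternion [x, y, z, w].
In Python, from plant import ctrl gives the robot as it stands.
- The arm moves only by the tool send_rows, never from a script. Its argument "series" is a list that holds one entry, the list of rows, each a list of 7 numbers: the shift along the tool's x, y, z in cm, then the turn, a rotation vector about the tool's x, y, z in rad, then the opening, from -1 (shut) to 1 (fully open). In form: [[[x, y, z, rx, ry, rz, jaw], ...]]. A call has 1 to 10 rows; each row shifts and turns the commanded pose from where the row before left it, along the tool's axes as they then stand; what a row does not reach is not made up. A row lasts 1/8 s, in which the tool goes at most 62.5 mm and 10.7 degrees, less where a joint would pass 70% of its speed; a pose out of reach is approached as far as the arm can. A call is refused whole if a number of a shift passes 6.25 or a number of a turn 0.188, either way. A call with a gripper value outside its range is refused whole. The fingers move at their own pace and stop on an object; "force" is the grip in N (left out, the last holds). Time passes only in rows, so rows that do not move let the fingers close. It gives the time, the measured TCP pose, the force, the opening and the grip force at its end, in the units of the state.
- ctrl.get_state(): the state, without advancing time (a new reading comes with each control period).
- ctrl.read_camera(name): name is "scene" or "top" or "wrist"; returns a dict with "img" (420x560x3 uint8, red, green, blue), "fx", "fy", "cx", "cy" (pixels), "k1" (the pictures are not rectified: a ray, as slopes to the right and down, at radius r is drawn at 1 + k1 r^2 times it, then the intrinsics apply), "R" (3x3) and "t" (3): a world point X has camera coordinates R X + t; the wrist camera has in their place "hand_eye" (4x4, takes a point from camera to tool coordinates, whose origin is the TCP and whose axes are the flange's). Camera axes: x right, y down, z forward; pixel columns grow to the right and rows downward; lengths in m; the calibration is good to about 2 mm. A picture is of the moment at which its call begins: read the wrist's pose just before it. There is no depth.
- ctrl.sign_off(): hands the job in; it is judged then, once.
The state is a dict: "time": time; "qpos": joint angles; "dq": joint speeds; "joint_efforts": joint torques, N m; "eef_pos": TCP position; "tcp_rot": TCP orientation; "contact_force": force on the tool from outside, world axes, zero at the start; "wrist_torque": the same for the moment, N m; "opening": opening from 0.0 (shut) to 1.0 (fully open); "finger_force": force on a finger pad.
Only numpy, scipy, OpenCV 4.12 (cv2) and the standard library are available. Lean on these libraries where they do the work, as an engineer would, in place of code of your own. Each camera call takes 0.05 s, during which the arm holds its last target. There are 200 camera calls.

## Working session

There is one attempt and no reset: what is moved stays moved. The work goes in short steps, Python scripts to look and compute and a tool call to move; the robot and the scene stay as the last step left them, time stands still between calls to the robot, and variables do not carry over. Pictures are saved under pics/ and viewed, at most 10 in all, crops included, and the job is handed in when it is done.

Besides the shell and the picture viewer there is one more tool, called after "Emit:" as a command line: name --argument value ..., lists and objects as JSON in quotes. send_rows: Moves the arm, as the interface text tells. Its arguments: {"type":"object","properties":{"series":{"type":"array"},"force":{"type":"number"}},"required":["series"]}

```bash
mkdir -p pics; cat > h.py <<'E'
import numpy as np, cv2, json
from plant import ctrl
from scipy.spatial.transform import Rotation as Ro
def cam(n):
    s=ctrl.get_state(); c=ctrl.read_camera(n); c['s']=s
    if 'R' not in c or n=='wrist':
        T=np.eye(4);T[:3,:3]=Ro.from_quat(s['tcp_rot']).as_matrix();T[:3,3]=s['eef_pos']
        W=T@np.array(c['hand_eye']);c['R']=W[:3,:3].T;c['t']=-W[:3,:3].T@W[:3,3]
    return c
def ray(c,u,v):
    K=np.array([[c['fx'],0,c['cx']],[0,c['fy'],c['cy']],[0,0,1.]])
    p=cv2.undistortPoints(np.array([[[u,v]]],float),K,np.array([c['k1'],0,0,0.]))[0,0]
    R=np.array(c['R']);t=np.array(c['t']); d=R.T@np.array([p[0],p[1],1]); return -R.T@t,d/np.linalg.norm(d)
def atz(c,u,v,z):
    o,d=ray(c,u,v); return o+d*(z-o[2])/d[2]
def tri(rs):
    A=np.zeros((3,3));b=np.zeros(3)
    for o,d in rs:
        P=np.eye(3)-np.outer(d,d);A+=P;b+=P@o
    x=np.linalg.solve(A,b); return x,[np.linalg.norm((np.eye(3)-np.outer(d,d))@(x-o)) for o,d in rs]
def proj(c,X):
    p=np.array(c['R'])@X+np.array(c['t']);p=p[:2]/p[2];p=p*(1+c['k1']*(p@p));return p*[c['fx'],c['fy']]+[c['cx'],c['cy']]
def save(c,f): cv2.imwrite(f,cv2.cvtColor(c['img'],cv2.COLOR_RGB2BGR))
E
python3 - <<'E'
from h import *
import pickle
D={n:cam(n) for n in('scene','top','wrist')}
pickle.dump(D,open('d.pkl','wb'))
for n in D: save(D[n],f'pics/{n}0.png')
print(D['scene']['s'])
E
```

```text
{'time': 0.0, 'qpos': array([ 1.15099473e+00,  2.87224194e-01,  1.57818708e+00, -6.21792031e-06,
        1.27861191e+00, -1.50044637e-01]), 'dq': array([-0.0005921 ,  0.00018313,  0.00083031, -0.00059803,  0.00060551,
        0.0016276 ]), 'joint_efforts': array([-1.53274777e-03, -4.05983377e+01, -2.92624837e+01, -2.10560038e-04,
        5.81082510e-03,  8.96131297e-06]), 'eef_pos': array([0.17961344, 0.64997438, 0.22990271]), 'tcp_rot': array([ 1.34468904e-01,  9.90917069e-01, -1.16710611e-03, -3.38735056e-04]), 'contact_force': array([ 0.6334872 ,  0.56961784, -0.18164386]), 'wrist_torque': array([-0.02745846, -0.00583297,  0.02409887]), 'finger_force': 0.0, 'opening': 0.9964708786732311}
```

View pics/scene0.png

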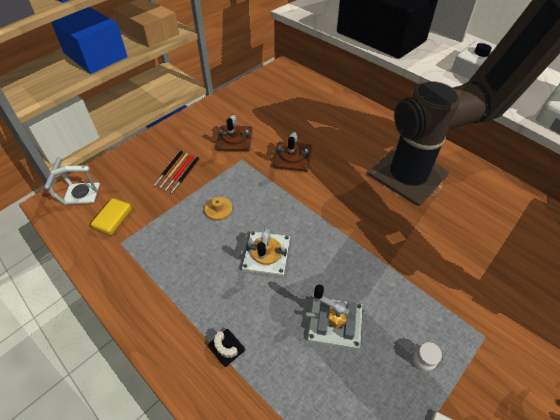

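View pics/top0.png

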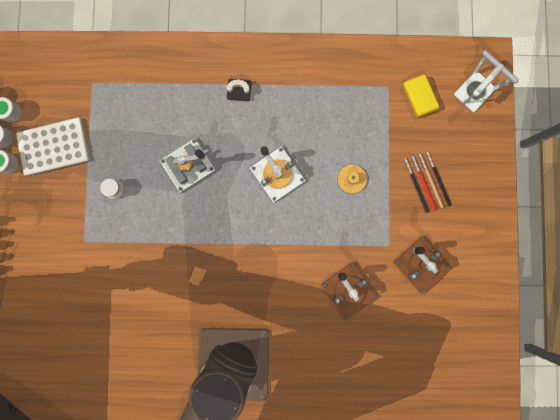

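The scene shows two light bases. One carries a round brass plate with a crank (scene 266,252; top 278,173). The other has grey jaws and a hex nut (scene 335,318; top 187,163). The two brown fixtures (top 350,290 and 425,262) are look-alikes, and the plain brass disc (top 352,179) has no crank. The round plate on the light base fits, so I'll confirm it in an enlarged crop.

```bash
python3 - <<'E'
from h import *
import pickle
D=pickle.load(open('d.pkl','rb'))
a=D['scene']['img'][215:365,220:380]; b=D['top']['img'][125:215,150:310]
a=cv2.resize(a,(430,403),interpolation=3);a=cv2.resize(D['scene']['img'][220:290,230:300],(400,400),interpolation=2)
b=cv2.resize(D['top']['img'][138:208,240:310],(400,400),interpolation=2)
cv2.imwrite('pics/crop.png',cv2.cvtColor(np.hstack([a,b]),cv2.COLOR_RGB2BGR))
for n in('scene','top'):
    print(n,proj(D[n],np.array([0,0,0.])),proj(D[n],np.array([.18,.65,.23])),proj(D[n],np.array([.6,0,0])))
p,e=tri([ray(D['scene'],263,246),ray(D['top'],265,152)]);print('knob',p,e)
E
```

```text
scene [408.33111146 173.97103093] [652.29177828 306.61620218] [278.17648506 299.38185763]
top [232.54963339 364.03453822] [-54.94900635 303.18807668] [237.43987623 149.34572462]
knob [ 0.56798505 -0.08383639  0.11731377] [np.float64(0.0019886233595952044), np.float64(0.001988623359595161)]
```

View pics/crop.png

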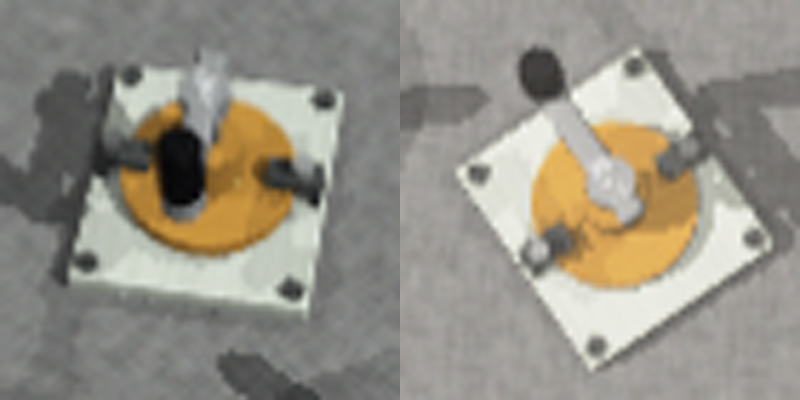

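View pics/wrist0.png

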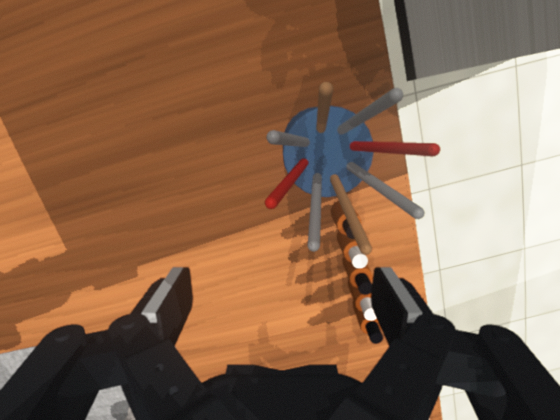

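The crop confirms it. The light base carries the round brass plate with boss and straps, with its knob at top ≈ (265,151) and scene ≈ (262,248). The wrist view shows only a pen cup, so I'll move the hand over for a close look.

Emit:
send_rows --series '[[[-3.7,-3.5,-0.4,0,0,0,1],[-3.7,-3.5,-0.4,0,0,0,1],[-3.7,-3.5,-0.4,0,0,0,1],[-3.7,-3.5,-0.4,0,0,0,1],[-3.7,-3.5,-0.4,0,0,0,1],[-3.7,-3.5,-0.4,0,0,0,1],[-3.7,-3.5,-0.4,0,0,0,1],[-3.7,-3.5,-0.4,0,0,0,1],[-3.7,-3.5,0,0,0,0,1],[-3.7,-3.5,0,0,0,0,1]]]'

```text
time: 1.4
eef_pos: [0.4437, 0.2131, 0.2633]
tcp_rot: [0.134, 0.991, 0.0, 0.0]
contact_force: [1.2, -0.1, -0.8]
opening: 1.003
finger_force: 0.0
```

Emit:
send_rows --series '[[[-3.7,-3.5,0,0,0,0,1],[-3.7,-3.5,0,0,0,0,1],[-3.7,-3.5,0,0,0,0,1],[-3.7,-3.5,0,0,0,0,1],[-3.7,-3.5,0,0,0,0,1],[-3.7,-3.5,0,0,0,0,1],[-3.7,-3.5,0,0,0,0,1],[0,0,0,0,0,0,1],[0,0,0,0,0,0,1]]]'

```text
time: 2.52
eef_pos: [0.627, -0.0902, 0.2626]
tcp_rot: [0.135, 0.991, 0.0, -0.001]
contact_force: [-0.1, -0.8, 0.6]
opening: 0.998
finger_force: 0.0
```

```bash
python3 - <<'E'
from h import *
import pickle
c=cam('wrist');pickle.dump(c,open('w1.pkl','wb'));save(c,'pics/w1.png')
print(c['s']['eef_pos'],c['s']['tcp_rot'],c['s']['qpos']);print(np.round(c['hand_eye'],3))
E
```

```text
[ 0.62704751 -0.09019656  0.26264278] [ 1.34639799e-01  9.90894246e-01  3.44951065e-04 -7.73655503e-04] [-3.02986110e-01  1.74912241e-01  1.65134667e+00  4.35520769e-04
  1.31697462e+00 -1.60379216e+00]
[[-0.001 -0.952 -0.306  0.079]
 [ 1.    -0.    -0.001 -0.002]
 [ 0.001 -0.306  0.952 -0.141]
 [ 0.     0.     0.     1.   ]]
```

View pics/w1.png

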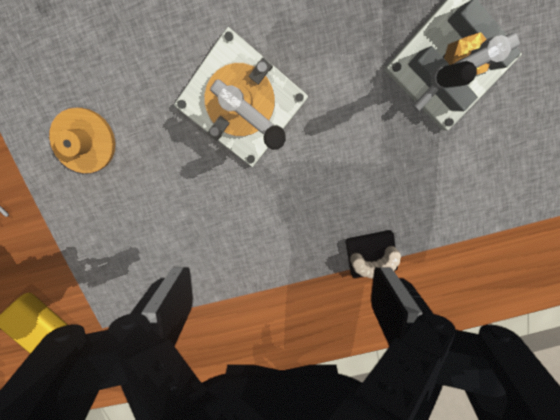

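The wrist view shows the target knob top near (275,137), the hub near (230,94) and the plate centre near (239,100). The nut crank is at the upper right, with its knob at (457,74), well clear.

```bash
python3 - <<'E'
from h import *
import pickle
D=pickle.load(open('d.pkl','rb'));w=pickle.load(open('w1.pkl','rb'))
def blob(c,u,v,r=14):
    g=c['img'].max(2)[v-r:v+r,u-r:u+r];n,l,st,ce=cv2.connectedComponentsWithStats((g<45).astype(np.uint8))
    i=1+np.argmax(st[1:,4]);return st[i],ce[i]+[u-r,v-r]
bw=blob(w,275,138,20);bt=blob(D['top'],265,151);bs=blob(D['scene'],262,248)
print(bw,bt,bs)
for n in range(1): 
    W,T,S=[ray(c,*b[1]) for c,b in((w,bw),(D['top'],bt),(D['scene'],bs))]
    print('WT',tri([W,T]),'WS',tri([W,S]),'all',tri([W,T,S]))
print('knob top@.132',atz(w,275,136,.132),atz(w,*bw[1],.12))
print('hub',tri([ray(w,230,94),ray(D['top'],277.1,170.7)]))
print('hub w.z', [atz(w,230,94,z) for z in(.08,.1)])
print('base ctr',[ (atz(c,*p,.02)) for c,p in((w,(240,99)),(D['top'],(277.5,173.5)))])
print('nutknob',atz(w,457,74,.117))
E
```

```text
Traceback (most recent call last):
ValueError: attempt to get argmax of an empty sequence
```

```bash
python3 - <<'E'
from h import *
import pickle
D=pickle.load(open('d.pkl','rb'));w=pickle.load(open('w1.pkl','rb'))
def blob(c,u,v,r=10):
    g=c['img'].max(2)[v-r:v+r,u-r:u+r];th=int(g.min())+35;n,l,st,ce=cv2.connectedComponentsWithStats((g<th).astype(np.uint8))
    i=1+np.argmax(st[1:,4]);return st[i],ce[i]+[u-r,v-r]
bw=blob(w,275,138,18);bt=blob(D['top'],265,151);bs=blob(D['scene'],262,248)
print(bw,bt,bs)
W,T,S=[ray(c,*b[1]) for c,b in((w,bw),(D['top'],bt),(D['scene'],bs))]
print('WT',tri([W,T]),'WS',tri([W,S]),'all',tri([W,T,S]))
print('knob@.132',atz(w,275,136,.132),atz(w,*bw[1],.12))
print('hub',tri([ray(w,230,94),ray(D['top'],277.1,170.7)]))
print('hub w.z', [atz(w,230,94,z) for z in(.08,.1)])
print('base ctr',[ (atz(c,*p,.02)) for c,p in((w,(240,99)),(D['top'],(277.5,173.5)))])
print('nutknob',atz(w,457,74,.117))
E
```

```text
(array([  7,   6,  21,  23, 386], dtype=int32), array([274.36010363, 137.17098446])) (array([ 6,  6,  8,  9, 53], dtype=int32), array([264.24528302, 150.66037736])) (array([ 5,  5,  9, 13, 91], dtype=int32), array([261.08791209, 248.8021978 ]))
WT (array([ 0.57105702, -0.08322437,  0.12396107]), [np.float64(0.0005891151430725146), np.float64(0.0005891151430725903)]) WS (array([ 0.5719086 , -0.0835452 ,  0.10937127]), [np.float64(0.00021627281030514844), np.float64(0.00021627281030529386)]) all (array([ 0.57282189, -0.08300371,  0.11155752]), [np.float64(0.0012478509853540375), np.float64(0.0011610418878197314), np.float64(0.0003242125296661744)])
knob@.132 [ 0.56932313 -0.08161174  0.132     ] [ 0.5709907  -0.08292316  0.12      ]
hub (array([ 0.52415913, -0.11523992,  0.09025189]), [np.float64(0.0018436218319476945), np.float64(0.0018436218319477435)])
hub w.z [array([ 0.52226545, -0.115097  ,  0.08      ]), array([ 0.52399948, -0.11235061,  0.1       ])]
base ctr [array([ 0.52549365, -0.11383021,  0.02      ]), array([ 0.52893508, -0.1159367 ,  0.02      ])]
nutknob [0.56081358 0.08364029 0.117     ]
```

Measured knob is about (0.571, -0.083, 0.117) and the axis about (0.525, -0.114), a radius of 55.5 mm, which agrees with the text. Moving onto the knob.

Emit:
send_rows --series '[[[2.8,-0.4,1,0,0,0,1],[2.8,-0.4,3,0,0,0,1],[0,0,4,0,0,0,1],[0,0,4,0,0,0,1],[0,0,3,0,0,0,1],[0,0,1.3,0,0,0,1],[0,0,0,0,0,0,1],[0,0,0,0,0,0,1]]]'

```text
time: 3.58
eef_pos: [0.5725, -0.0833, 0.1022]
tcp_rot: [0.134, 0.991, -0.0, 0.002]
contact_force: [0.2, -1.2, 0.1]
opening: 1.0
finger_force: 0.0
```

Emit:
send_rows --series '[[[0,0,0,0,0,0,-1],[0,0,0,0,0,0,-1],[0,0,0,0,0,0,-1],[0,0,0,0,0,0,-1],[0,0,0,0,0,0,-1],[0,0,0,0,0,0,-1],[0,0,0,0,0,0,-1],[0,0,0,0,0,0,-1]]]' --force 50

```text
time: 4.58
eef_pos: [0.5719, -0.0829, 0.1008]
tcp_rot: [0.135, 0.991, 0.0, 0.001]
contact_force: [0.7, 5.6, 4.0]
opening: 0.216
finger_force: 49.2
```

```bash
python3 - <<'E'
from h import *
import pickle
c=cam('wrist');save(c,'pics/w2.png')
s=c['s'];print(s['eef_pos'],s['tcp_rot'],s['contact_force'],s['opening'],s['finger_force'],s['time'])
E
```

```text
[ 0.57188865 -0.08294889  0.1007989 ] [1.34568027e-01 9.90904138e-01 4.12772146e-04 5.14784938e-04] [0.67268842 5.61692153 4.02950181] 0.2158319174478468 49.158400206360966 4.575
```

View pics/w2.png

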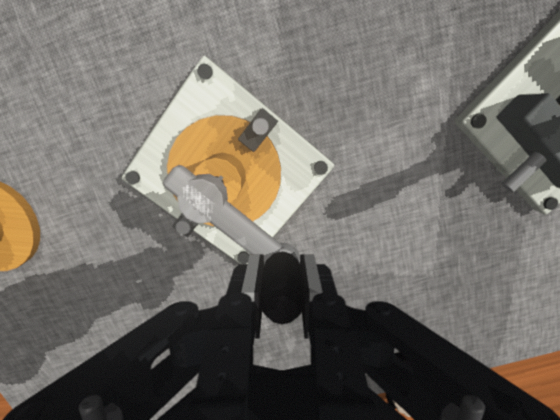

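The knob is held between the pads at (283,285), opening 0.216, with no disturbance. Next I'll refine the axis from this view and compute the arc increments.

```bash
cat > arc.py <<'E'
from h import *
import sys
def arc(ax,deg,n):
    s=ctrl.get_state();P=s['eef_pos'];R=Ro.from_quat(s['tcp_rot']).as_matrix();r=(P-ax)[:2]
    a0=np.arctan2(r[1],r[0]);rad=np.hypot(*r);print('rad',rad,'ang',np.degrees(a0))
    a=a0-np.radians(np.linspace(0,deg,n+1));X=np.c_[ax[0]+rad*np.cos(a),ax[1]+rad*np.sin(a),-np.radians(np.linspace(0,deg,n+1))*-0*1.0]
    X[:,2]=-np.linspace(0,deg,n+1)/360*.00125
    L=X@R*100; d=[];acc=L[0].copy()
    for q in L[1:]:
        e=np.round(q-acc,2);acc+=e;d.append([float(v) for v in e])
    print(d)
E
python3 - <<'E'
from arc import *
c=cam('wrist')
def X(p,q,r,s):
    return np.cross(np.cross([*p,1],[*q,1]),np.cross([*r,1],[*s,1]))
A=[atz(c,*p,.025)[:2] for p in((205,71),(243,258),(320,167),(132,177))]
x=X(*A);ax=x[:2]/x[2];print('ax base',ax,np.mean(A,0),[np.linalg.norm(A[0]-A[2]),np.linalg.norm(A[0]-A[3])])
print('hub',atz(c,204,192,.095))
arc(np.array([*ax,0]),180,15);arc(np.array([.525,-.114,0]),180,15)
E
```

```text
ax base [ 0.52487364 -0.11249183] [ 0.52508335 -0.11266395] [np.float64(0.09846254620478187), np.float64(0.08984367936682464)]
hub [ 0.52176843 -0.10976635  0.095     ]
rad 0.0555267217559149 ang 32.16723271734251
[[-0.77, -0.87, 0.0], [-0.58, -1.01, 0.01], [-0.35, -1.1, 0.0], [-0.11, -1.16, 0.0], [0.13, -1.15, 0.01], [0.36, -1.1, -0.0], [0.59, -1.01, 0.0], [0.78, -0.85, 0.0], [0.95, -0.68, 0.01], [1.06, -0.46, 0.0], [1.14, -0.24, 0.0], [1.16, 0.01, 0.01], [1.13, 0.25, -0.0], [1.06, 0.48, 0.0], [0.93, 0.68, 0.01]]
rad 0.05623875984512553 ang 33.53655497958291
[[-0.8, -0.86, 0.0], [-0.61, -1.01, 0.01], [-0.38, -1.11, 0.0], [-0.14, -1.17, 0.0], [0.1, -1.17, 0.01], [0.34, -1.12, -0.0], [0.57, -1.03, 0.0], [0.77, -0.89, 0.0], [0.94, -0.71, 0.01], [1.07, -0.49, 0.0], [1.14, -0.27, 0.0], [1.18, -0.02, 0.01], [1.15, 0.23, -0.0], [1.09, 0.46, 0.0], [0.96, 0.67, 0.01]]
```

Emit:
send_rows --series '[[[-0.77,-0.86,0,0,0,0,-1],[-0.58,-1.0,0.01,0,0,0,-1],[-0.35,-1.1,0,0,0,0,-1],[-0.11,-1.15,0,0,0,0,-1],[0.13,-1.15,0.01,0,0,0,-1],[0.36,-1.1,0,0,0,0,-1],[0.58,-1.0,0,0,0,0,-1],[0,0,0,0,0,0,-1]]]'

```text
time: 5.68
eef_pos: [0.5581, -0.1577, 0.1005]
tcp_rot: [0.135, 0.991, -0.001, -0.0]
contact_force: [0.1, -1.8, 4.6]
opening: 0.21
finger_force: 49.2
```

```bash
python3 - <<'E'
from arc import *
s=ctrl.get_state();print(s['eef_pos'],s['contact_force'],s['finger_force'],s['opening'],s['time'])
arc(np.array([.5249,-.1126,0]),96,8)
c=cam('wrist');save(c,'pics/w3.png')
E
```

```text
[ 0.55811065 -0.15771807  0.10047468] [ 0.13324914 -1.84191486  4.5519343 ] 49.215266603277996 0.2101090771537223 5.675
rad 0.056023095366816 ang -53.64383826460124
[[0.82, -0.84, 0.01], [0.97, -0.65, 0.0], [1.09, -0.44, 0.01], [1.15, -0.2, 0.0], [1.17, 0.05, 0.01], [1.14, 0.28, 0.0], [1.05, 0.52, 0.0], [0.92, 0.72, 0.01]]
```

View pics/w3.png

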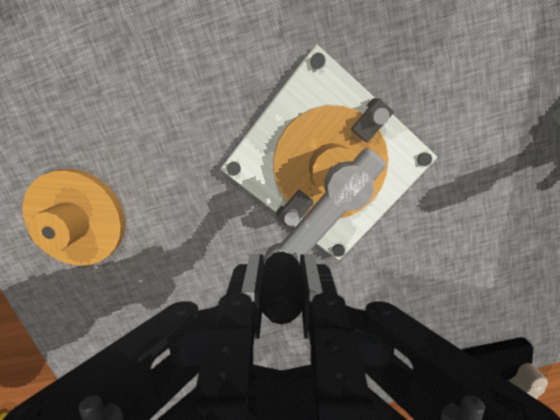

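The crank follows, with the knob still in the pads and forces under 5 N. It has turned about 86°, so I'll continue to half a turn.

Emit:
send_rows --series '[[[0.82,-0.84,0.01,0,0,0,-1],[0.97,-0.65,0,0,0,0,-1],[1.09,-0.44,0.01,0,0,0,-1],[1.15,-0.2,0,0,0,0,-1],[1.16,0.05,0.01,0,0,0,-1],[1.13,0.28,0,0,0,0,-1],[1.05,0.52,0,0,0,0,-1],[0.85,0.67,0,0,0,0,-1],[0,0,0,0,0,0,-1],[0,0,0,0,0,0,-1]]]'

```text
time: 6.98
eef_pos: [0.4772, -0.1387, 0.1]
tcp_rot: [0.134, 0.991, 0.001, -0.001]
contact_force: [0.2, -0.4, 8.2]
opening: 0.214
finger_force: 49.6
```

```bash
python3 - <<'E'
from arc import *
s=ctrl.get_state();print(s['eef_pos'],s['contact_force'],s['finger_force'],s['opening'],s['time'])
arc(np.array([.5249,-.1126,0]),-90,8)
E
```

```text
[ 0.47717755 -0.13869994  0.10001308] [ 0.24213624 -0.43865151  8.2414009 ] 49.62786934222095 0.21404204751242517 6.975
rad 0.05439336760260604 ang -151.32526067921617
[[-0.81, -0.69, -0.01], [-0.94, -0.52, -0.0], [-1.01, -0.32, -0.01], [-1.06, -0.12, -0.01], [-1.06, 0.08, -0.01], [-1.03, 0.3, -0.0], [-0.95, 0.49, -0.01], [-0.83, 0.66, -0.0]]
```

Emit:
send_rows --series '[[[-0.82,-0.69,-0.01,0,0,0,-1],[-0.95,-0.53,0,0,0,0,-1],[-1.02,-0.33,-0.01,0,0,0,-1],[-1.08,-0.12,0,0,0,0,-1],[-1.08,0.08,-0.01,0,0,0,-1],[-1.05,0.3,0,0,0,0,-1],[-0.97,0.5,-0.01,0,0,0,-1],[-0.85,0.68,0,0,0,0,-1],[0,0,0,0,0,0,-1],[0,0,0,0,0,0,-1]]]'

```text
time: 8.22
eef_pos: [0.5523, -0.1614, 0.1004]
tcp_rot: [0.134, 0.991, 0.0, -0.001]
contact_force: [0.5, -1.9, 8.1]
opening: 0.213
finger_force: 49.6
```

```bash
python3 - <<'E'
from arc import *
s=ctrl.get_state();print(s['eef_pos'],s['contact_force'],s['finger_force'],s['opening'],s['time'])
p=s['eef_pos']; print('turned',32.8-np.degrees(np.arctan2(p[1]+.112,p[0]-.5248)))
arc(np.array([.5248,-.112,0]),180,15)
E
```

```text
[ 0.55232822 -0.16136506  0.10039238] [ 0.46498802 -1.85307406  8.06335837] 49.58811697899364 0.21297931729358321 8.225
turned 93.65395743157751
rad 0.05652178988506541 ang -60.85395743157752
[[0.92, -0.74, 0.01], [1.06, -0.52, 0.0], [1.14, -0.3, 0.01], [1.19, -0.05, 0.01], [1.16, 0.19, 0.01], [1.1, 0.43, 0.0], [0.99, 0.65, 0.01], [0.83, 0.84, 0.01], [0.63, 1.0, 0.0], [0.42, 1.11, 0.01], [0.17, 1.17, 0.0], [-0.07, 1.18, 0.01], [-0.31, 1.13, -0.0], [-0.55, 1.05, 0.0], [-0.75, 0.92, 0.0]]
```

Emit:
send_rows --series '[[[0.91,-0.73,0.01,0,0,0,-1],[1.05,-0.51,0,0,0,0,-1],[1.12,-0.3,0.01,0,0,0,-1],[1.17,-0.05,0,0,0,0,-1],[1.14,0.19,0.01,0,0,0,-1],[1.08,0.42,0,0,0,0,-1],[0.97,0.64,0.01,0,0,0,-1],[0.82,0.83,0,0,0,0,-1],[0,0,0,0,0,0,-1]]]'

```text
time: 9.35
eef_pos: [0.4747, -0.1338, 0.1]
tcp_rot: [0.134, 0.991, 0.001, 0.001]
contact_force: [5.2, 1.4, 6.6]
opening: 0.213
finger_force: 49.4
```

```bash
python3 - <<'E'
from arc import *
s=ctrl.get_state();p=s['eef_pos'];print(p,s['contact_force'],s['finger_force'])
t=(32.8-np.degrees(np.arctan2(p[1]+.112,p[0]-.5248)))%360;print('turned',t)
arc(np.array([.5248,-.112,0]),270-t,7)
E
```

```text
[ 0.47473603 -0.13378558  0.09997949] [5.15111467 1.35674943 6.62159747] 49.36700958875008
turned 189.28350298897823
rad 0.05459864898171556 ang -156.48350298897824
[[0.6, 0.92, 0.01], [0.41, 1.02, 0.0], [0.19, 1.08, 0.01], [-0.03, 1.09, 0.0], [-0.24, 1.07, 0.01], [-0.46, 1.0, 0.01], [-0.64, 0.89, 0.0]]
```

Emit:
send_rows --series '[[[0.59,0.92,0.01,0,0,0,-1],[0.4,1.02,0,0,0,0,-1],[0.19,1.08,0,0,0,0,-1],[-0.03,1.09,0,0,0,0,-1],[-0.24,1.07,0.01,0,0,0,-1],[-0.46,1.0,0,0,0,0,-1],[-0.64,0.89,0,0,0,0,-1],[0,0,0,0,0,0,-1],[0,0,0,0,0,0,-1]]]'

```text
time: 10.48
eef_pos: [0.4946, -0.0677, 0.0997]
tcp_rot: [0.134, 0.991, -0.0, -0.001]
contact_force: [1.1, -0.8, 7.5]
opening: 0.213
finger_force: 49.6
```

```bash
python3 - <<'E'
from arc import *
s=ctrl.get_state();p=s['eef_pos'];print(p,s['contact_force'],s['finger_force'],s['opening'])
print('turned',(32.8-np.degrees(np.arctan2(p[1]+.112,p[0]-.5248)))%360)
E
```

```text
[ 0.49458572 -0.06769914  0.0997309 ] [ 1.07260763 -0.77456044  7.52101186] 49.59525824524462 0.21313967332846276
turned 268.50504649196046
```

It has reached about 268.5°. Opening the fingers and rising.

Emit:
send_rows --series '[[[0,0,0,0,0,0,1],[0,0,0,0,0,0,1],[0,0,0,0,0,0,1],[0,0,0,0,0,0,1],[0,0,0,0,0,0,1],[0,0,-2,0,0,0,1],[0,0,-4,0,0,0,1],[0,0,-5,0,0,0,1],[-3,0,-4,0,0,0,1],[-4,0,0,0,0,0,1]]]'

```text
time: 11.72
eef_pos: [0.5658, -0.0871, 0.2554]
tcp_rot: [0.134, 0.991, -0.001, 0.005]
contact_force: [-0.9, 0.1, -0.1]
opening: 0.997
finger_force: 0.0
```

Emit:
send_rows --series '[[[-4,0,0,0,0,0,1],[0,0,0,0,0,0,1],[0,0,0,0,0,0,1]]]'

```text
time: 12.1
eef_pos: [0.6009, -0.0968, 0.249]
tcp_rot: [0.134, 0.991, 0.0, -0.001]
contact_force: [0.4, -0.4, 0.2]
opening: 1.0
finger_force: 0.0
```

```bash
python3 - <<'E'
from arc import *
c=cam('wrist');save(c,'pics/w4.png');s=c['s'];print(s['eef_pos'],s['contact_force'],s['opening'])
E
```

```text
[ 0.60094519 -0.09681198  0.2490275 ] [ 0.44368244 -0.38205235  0.21791865] 1.0002011186427855
```

View pics/w4.png

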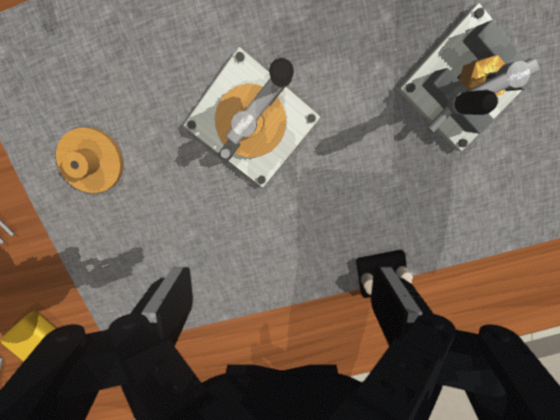

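The knob now stands at (281,72) with the hub at (243,122). That is three quarters of a turn clockwise from its start, the hand is clear, and the nut crank is undisturbed.

```bash
python3 -c "
from plant import ctrl
print(ctrl.sign_off())"
```

```text
the job is handed in; nothing more can be done
None
```

I turned the round-plate crank half a turn clockwise, a quarter turn back, then half a turn clockwise again to about 268° by the hand's position, let go with the hand clear and the nut crank untouched, and handed the job in (no verdict was returned).

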